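# Sort mixed spacer sleeves by length on the sloped board

## Robot

A 6-joint arm with a two-finger parallel gripper is mounted at the origin on a cart in front of the work surface, level with it; the furniture and walls round the work are solid. World frame = base frame: x ahead of the robot, y to its left, z up, the work surface at z = 0. Lengths are in m, angles in rad, forces in N, time in s.
With the tool pointing down it reaches from about 0.375 to 0.925 m from the base axis. Payload 5.7 kg.
Tool frame: the origin (TCP) lies between the finger pads; the fingertips stand 19 mm ahead of it and the grasp point (between the pads) is the TCP (arm.tip_extent is the distance from the TCP to the fingertips, in m); x points along the fingers, y is the direction in which the jaws open and shut, and the axes are right-handed (so a half turn about x gives the same grasp; the last joint's range is limited). The gripper opens to 85 mm and grips with 20 to 120 N. Pads are 22 mm wide; open, the fingers measure 114 mm over their backs; the gripper's body (76 mm by 85 mm) begins 54 mm behind the grasp point. The pads swing forward as they close: fully open they stand 13 mm farther back than shut.
Start: joints at [1.129, 0.359, 1.51, -0, 1.272, -0.115], TCP at [0.193, 0.568, 0.25] pointing down, gripper open.
Joint ranges: [-2.97, 2.97], [-1.01, 2.36], [0.21, 2.38], [-0.96, 4.11], [0.2, 2.71], [-2.98, 2.98]. Speed limits (rad/s): [2.39, 2.39, 3.14, 3.14, 3.14, 3.14].

## Interface

Orientations are given as a rotation vector (axis times angle).
In Python, from rig import monitor, imaging, order, arm gives the robot as it stands. The module is installed in compiled form; this text tells all that it offers.
- The arm moves only by the tool carry_out, never from a script. Its argument "increments" is a list of rows, each a list of 2 entries, a list of its own where there are three numbers: the shift along the tool's x, y, z in cm, then the turn, a rotation vector about the tool's x, y, z in rad. In form: [[[tx, ty, tz], [ax, ay, az]], ...]. A call has 1 to 8 rows; each row is the pose to reach, as a shift and turn from the pose commanded when the call began, along the tool's axes at that moment; what a row does not reach only later rows make up. A row lasts 1/10 s, in which the tool goes at most 50 mm and 8.59 degrees, less where a joint would pass 70% of its speed; a pose out of reach is approached as far as the arm can. A call with a gripper value outside its range is refused whole. "gripper" is the finger opening in cm, from 0 to 8.54, set as the call begins (left out, the last holds). The fingers move at their own pace and stop on an object; "force" is the grip in N (left out, the last holds). Time passes only in rows, so rows that repeat a pose let the fingers close. It gives the time, the measured TCP pose, the force and the opening at its end, in the units of the state.
- monitor.sense(): the state, without advancing time (a new reading comes with each control period).
- imaging.snapshot(name): name is "scene" or "top" or "wrist"; returns the picture (384x512x3 uint8, red, green, blue); there is no depth.
- imaging.get_calibration(name): a dict with "fx", "fy", "cx", "cy" (pixels), "camera_from_world" (4x4, takes a point from world to camera coordinates); the wrist camera has in their place "tool_from_camera" (4x4, takes a point from camera to tool coordinates, whose origin is the TCP and whose axes are the tool frame's). Camera axes: x right, y down, z forward; pixel columns grow to the right and rows downward; lengths in m; the calibration is good to about 2 mm. A picture is of the moment at which its call begins: read the wrist's pose just before it. get_calibration takes no time and is no camera call.
- order.job_done(): hands the job in, once; it reports no verdict.
The state is a dict: "time_s": time; "joint_pos": joint angles; "qd": joint speeds; "joint_torque": joint torques, N m; "position": TCP position; "ee_rot": TCP orientation; "ft_force": force on the tool from outside, world axes, zero at the start; "ft_torque": the same for the moment, N m; "finger_gap": finger opening in m.
Only numpy, scipy, OpenCV 4.12 (cv2) and the standard library are available. Lean on these libraries where they do the work, as an engineer would, in place of code of your own. Each camera call takes 0.05 s, during which the arm holds its last target. There are 200 camera calls.

## Task

Sort the four aluminium spacer sleeves with the sloped sorting board: first lift out whatever was left lying in the open bay at the low end and stand it upright on free bench beside the board. Then carry the tray of mixed sleeves level to the high end of the board, tip it gently with its mouth low over the head so that the sleeves roll down by themselves, the short ones dropping through the opening into the bay beneath it and the long ones running on into the bay at the low end, without the fingers touching any sleeve. Finally set the empty tray flat on the bench, clear of the board, and do not knock over the spray can or the small bottle.

Things in the scene. Friction and masses are not known exactly. Their poses are not given: they have to be found in the camera images.
- sorter: Fixed sorting board, plywood sides, waxed aluminium deck (friction about 0.1), 400 mm long. Origin under its middle on the bench; x points downhill, z up. The deck slopes down 20 degrees; its top is 139 mm above the bench at x = -200 mm (high end), 102 mm at -100, 69 mm at -10 and 43 mm at +62 mm, where it ends. Lane 139 mm wide, 153 mm over the sides, which stand 34 mm above the deck
- sorter_head (a point): Where the tray is emptied: middle of the deck 20 mm from its high end, x = -180 mm in the board's frame, 131 mm above the bench; axes as the board's. The deck here is 183 mm wide without sides; from x = -160 to -120 mm cheeks 34 mm high lead from 166 mm clear width into the lane
- short_bay (a point): Middle of the short sleeves' bay at bench level (the bench is its floor), x = -50 mm in the board's frame; 115 mm along x, 139 mm wide. Above it, from x = -100 to -10 mm, the middle 82 mm of the deck's width is open: shorter sleeves drop through, longer ones bridge it
- long_bay (a point): Middle of the open-topped bay at the low end for the long sleeves, at bench level (the bench is its floor): x = +127 mm in the board's frame; 130 mm along x, 139 mm wide; side walls 46 mm, end wall 55 mm high, walls 7 mm thick
- tray: Loose steel scoop tray with the four sleeves in it, 140 mm long, 150 mm wide, 0.25 kg. Origin under its floor below the handle; x points to its open mouth, z up. Flat floor 110 x 136 mm inside, walls 36 mm high at the back (x = -60 mm) and sides. The front 25 mm ramps up 20 degrees: sleeves stay in until the mouth dips about 20 degrees; by 40 degrees all roll out
- tray_handle (a point): Centre of the tray's handle, a straight black bar across the tray over its middle, 85 mm above its underside: bar 14 mm thick (along the tray's x), 24 mm high, 150 mm long (along y); to be gripped across its 14 mm. Axes as the tray's
- tray_lip (a point): Middle of the tray's front lip: x = 80 mm, 11 mm above the underside in the tray's frame; axes as the tray's
- long_a: Long spacer sleeve, a plain aluminium tube with dark bores, 130 mm long and 26 mm in diameter; origin at its centre, its y axis runs along the tube. At the start it lies across the tray, one of four side by side in any order
- long_b: Long spacer sleeve, a plain aluminium tube with dark bores, 130 mm long and 26 mm in diameter; origin at its centre, its y axis runs along the tube. At the start it lies across the tray, one of four side by side in any order
- short_a: Short spacer sleeve, a plain aluminium tube with dark bores, 70 mm long and 26 mm in diameter; origin at its centre, its y axis runs along the tube. At the start it lies across the tray, one of four side by side in any order
- short_b: Short spacer sleeve, a plain aluminium tube with dark bores, 70 mm long and 26 mm in diameter; origin at its centre, its y axis runs along the tube. At the start it lies across the tray, one of four side by side in any order
- tape_measure: Tape measure standing on edge, 37 mm thick along its x, 84 mm long along y (case from -26 to +42 mm, the rest is the tape hook), 63 mm high, 0.24 kg; origin on its underside, z up. It or the carton stands in the long bay, the other on the bench beside the board
- tape_measure_mid (a point): Middle of the tape measure's case, half-way up (32 mm) and 8 mm along y from its origin, the place to grip across its 37 mm (along its x)
- white_carton: Small plain card box, 40 mm along its x, 46 mm along y, 51 mm high, 0.05 kg; origin under its middle, z up
- white_carton_mid (a point): Centre of the carton, half-way up (25 mm); to be gripped across its 40 mm (along its x)
- spray_can: Tall spray can, 66 mm in diameter, 225 mm high, loose, standing just beyond the low end of the board; origin under its middle, z up
- thinner_bottle: Small white bottle with a cap, 40 mm wide, 92 mm high, loose, beside the board (on its right as seen looking downhill); origin under its middle, z up

How it is judged:
On the way, in this order (a step that is already met when the one before it is completed fails the run):
1. the low bay is cleared: tape measure and carton both stand upright on the bench beside the board ((x of tape_measure in the frame of sorter above 0.205 m or x of tape_measure in the frame of sorter below -0.205 m or y of tape_measure in the frame of sorter above 0.09 m or y of tape_measure in the frame of sorter below -0.09 m) and height (world z) of each of tape_measure, white_carton below 0.012 m and angle between each of tape_measure, white_carton's own z axis and vertical below 0.2 rad and linear speed of each of tape_measure, white_carton below 0.03 m/s and (x of white_carton in the frame of sorter above 0.205 m or x of white_carton in the frame of sorter below -0.205 m or y of white_carton in the frame of sorter above 0.09 m or y of white_carton in the frame of sorter below -0.09 m) and contact force between the fingers and tape_measure below 0.5 N and contact force between the fingers and white_carton below 0.5 N), for 0.2 s.
2. the tray is tipped with its lip low over the head of the board (angle between tray's own z axis and vertical above 0.32 rad and distance between tray_lip and sorter_head below 0.1 m), for 0.05 s.
3. both short sleeves lie in the bay under the opening, both long ones in the bay at the low end (x of short_a in the frame of sorter between -0.116 and 0.009 m and y of short_a in the frame of sorter between -0.069 and 0.069 m and height (world z) of each of short_a, short_b below 0.065 m and linear speed of each of short_a, short_b, long_a, long_b below 0.03 m/s and x of short_b in the frame of sorter between -0.116 and 0.009 m and y of short_b in the frame of sorter between -0.069 and 0.069 m and x of long_a in the frame of sorter between 0.062 and 0.192 m and y of long_a in the frame of sorter between -0.069 and 0.069 m and height (world z) of each of long_a, long_b below 0.05 m and x of long_b in the frame of sorter between 0.062 and 0.192 m and y of long_b in the frame of sorter between -0.069 and 0.069 m), for 0.2 s.
At the end, for the whole second after the job is handed in: Both short sleeves rest in the bay under the opening (centres below 65 mm), both long ones in the low-end bay (below 50 mm); tape measure and carton rest upright (0.2 rad) on the bench off the board; the tray rests flat (0.08 rad, 8 mm) on the bench, its middle 30 mm or more outside the board (all of step 3 and (x of tape_measure in the frame of sorter above 0.205 m or x of tape_measure in the frame of sorter below -0.205 m or y of tape_measure in the frame of sorter above 0.09 m or y of tape_measure in the frame of sorter below -0.09 m) and height (world z) of each of tape_measure, white_carton below 0.012 m and angle between each of tape_measure, white_carton's own z axis and vertical below 0.2 rad and linear speed of each of tape_measure, white_carton, tray below 0.03 m/s and (x of white_carton in the frame of sorter above 0.205 m or x of white_carton in the frame of sorter below -0.205 m or y of white_carton in the frame of sorter above 0.09 m or y of white_carton in the frame of sorter below -0.09 m) and (x of tray in the frame of sorter above 0.23 m or x of tray in the frame of sorter below -0.23 m or y of tray in the frame of sorter above 0.115 m or y of tray in the frame of sorter below -0.115 m) and height (world z) of tray below 0.008 m and angle between tray's own z axis and vertical below 0.08 rad); the robot touches nothing.
It fails at once if the spray can or the small bottle is knocked over (angle between any of spray_can, thinner_bottle's own z axis and vertical above 0.5 rad).
It fails at once if the fingers touch a sleeve (contact force between the fingers and long_a above 0.5 N or contact force between the fingers and short_a above 0.5 N or contact force between the fingers and long_b above 0.5 N or contact force between the fingers and short_b above 0.5 N).
It also fails if it takes over 69 s, if anything falls off the work surface, if the arm or the gripper's body presses on something with over 40 N, if the wrist force passes 120 N, or if a joint passes its speed limit or range.

## Working session

There is one attempt and no reset: what is moved stays moved. The work goes in short steps, Python scripts to look and compute and a tool call to move; the robot and the scene stay as the last step left them, time stands still between calls to the robot, and variables do not carry over. Pictures are saved under pics/ and viewed, about 8 in all and at most 12, crops included, and the job is handed in when it is done.

Besides the shell and the picture viewer there is one more tool, called by a JSON object that holds its "name" and its "arguments". carry_out: Moves the arm, as the interface text tells. Its arguments: {"type":"object","properties":{"increments":{"type":"array","items":{"type":"array"}},"gripper":{"type":"number"},"force":{"type":"number"}},"required":["increments"]}

```bash
mkdir -p pics; python3 - <<'E'
from rig import monitor, imaging, order, arm
import cv2, numpy as np
s=monitor.sense(); print(s)
for n in("scene","top"):
    im=imaging.snapshot(n); cv2.imwrite(f"pics/{n}0.png",im[...,::-1])
    c=imaging.get_calibration(n); print(n,{k:np.round(v,4).tolist() for k,v in c.items()})
c=imaging.get_calibration("wrist"); print({k:np.round(v,4).tolist() for k,v in c.items()})
E
```

```text
{'time_s': 0.0, 'joint_pos': array([ 1.12889170e+00,  3.59527073e-01,  1.51142345e+00,  3.14374142e-07,
        1.27247842e+00, -1.15096544e-01]), 'qd': array([-1.34789549e-03, -1.67893150e-03, -1.29786152e-04,  5.41228873e-04,
        1.91950641e-04, -9.49559337e-05]), 'joint_torque': array([-1.18184944e-03, -5.27626169e+01, -2.78614426e+01, -3.52089455e-04,
        1.33164754e-02, -1.18400615e-05]), 'position': array([0.1923463 , 0.5676666 , 0.24944382]), 'ee_rot': array([ 0.25509398,  1.55604381, -0.25787747]), 'ft_force': array([ 0.21604048, -0.12891104, -0.15390843]), 'ft_torque': array([-0.02037857, -0.0254524 ,  0.00379691]), 'finger_gap': 0.08535830014136331}
scene {'fx': 347.8887, 'fy': 347.8887, 'cx': 254.8229, 'cy': 193.37, 'camera_from_world': [[-0.8907, -0.4543, 0.0169, 0.4998], [-0.3548, 0.6715, -0.6506, 0.2233], [0.2842, -0.5855, -0.7592, 1.1009], [0.0, 0.0, 0.0, 1.0]]}
top {'fx': 347.9269, 'fy': 347.9269, 'cx': 251.4331, 'cy': 191.1187, 'camera_from_world': [[-0.0022, -0.9999, -0.0166, 0.0742], [-0.9889, 0.0046, -0.1484, 0.5574], [0.1484, 0.0161, -0.9888, 0.911], [0.0, 0.0, 0.0, 1.0]]}
{'fx': 294.5613, 'fy': 294.5613, 'cx': 254.2351, 'cy': 192.3466, 'tool_from_camera': [[0.002, -0.3177, 0.9482, -0.1238], [1.0, 0.0017, -0.0015, 0.0005], [-0.0011, 0.9482, 0.3177, -0.0821], [0.0, 0.0, 0.0, 1.0]]}
```

View pics/scene0.png

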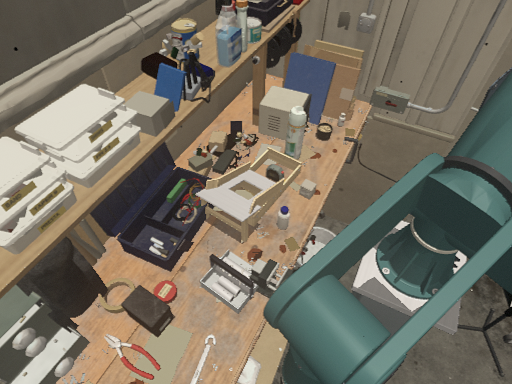

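View pics/top0.png

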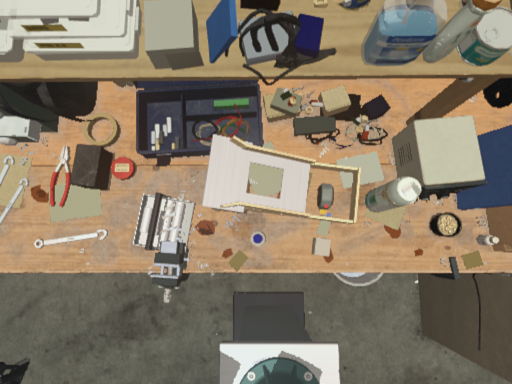

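The scene and top views show the board running from its head at px (215,170) to its low end at (355,190) in the top view. The tape measure is in the low bay at (326,195), the carton at (322,246), the bottle at (258,238), the can at (400,192), and the tray is partly under the gripper at (165,222). I'll zoom in to pick points.

```bash
cat > h.py <<'E'
import numpy as np, cv2
from rig import monitor, imaging, order, arm
from scipy.spatial.transform import Rotation as R
def ray(n,u,v,z):
    c=imaging.get_calibration(n)
    if n=="wrist":
        s=monitor.sense(); T=np.eye(4);T[:3,:3]=R.from_rotvec(s['ee_rot']).as_matrix();T[:3,3]=s['position']
        M=T@np.array(c['tool_from_camera'])
    else: M=np.linalg.inv(np.array(c['camera_from_world']))
    d=M[:3,:3]@[(u-c['cx'])/c['fx'],(v-c['cy'])/c['fy'],1]; o=M[:3,3]
    return o+d*(z-o[2])/d[2]
def delta(pos,Rt=None):
    "shift (cm, tool axes) and turn from current pose to pos/Rt"
    s=monitor.sense(); R0=R.from_rotvec(s['ee_rot'])
    sh=R0.inv().apply(np.array(pos)-s['position'])*100
    tr=(R0.inv()*Rt).as_rotvec() if Rt is not None else np.zeros(3)
    return np.round(sh,2),np.round(tr,3)
E
python3 - <<'E'
import cv2
im=cv2.imread('pics/top0.png')[125:275,125:285]; cv2.imwrite('pics/zl.png',cv2.resize(im,None,fx=5,fy=5,interpolation=cv2.INTER_CUBIC)[:600,:800] if 0 else cv2.resize(im,(640,600),interpolation=cv2.INTER_CUBIC))
im=cv2.imread('pics/top0.png')[130:260,195:365]; cv2.imwrite('pics/zr.png',cv2.resize(im,(765,585),interpolation=cv2.INTER_CUBIC))
E
```

```text
(no output)
```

View pics/zr.png

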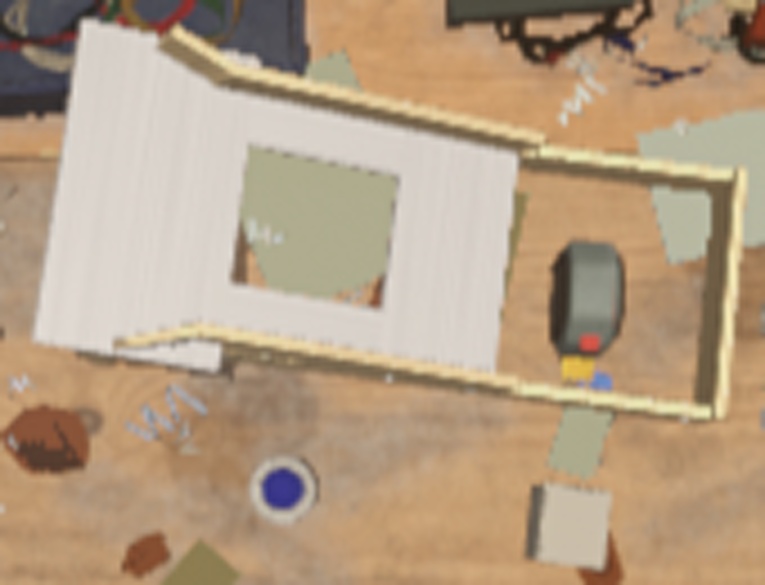

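View pics/zl.png

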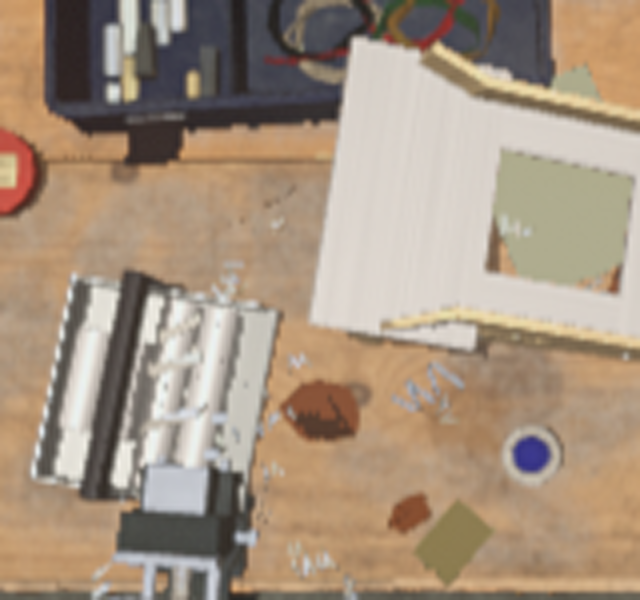

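Picked from the zooms: deck corners, opening, end wall, the tape (case centre about zr (588,297), hook toward the robot), and the tray with its mouth on the right (toward the board) and bar from zl (138,278) to (97,494).

```bash
cat > m.py <<'E'
from h import *
zr=lambda x,y,z: ray('top',195+x/4.5-.4,130+y/4.5-.4,z)
zl=lambda x,y,z: ray('top',125+x/4-.4,125+y/4-.4,z)
def fit(loc,wor):
    loc=np.array(loc);wor=np.array(wor)[:,:2];a=loc.mean(0);b=wor.mean(0)
    p=loc-a;q=wor-b
    th=np.arctan2((p[:,0]*q[:,1]-p[:,1]*q[:,0]).sum(),(p*q).sum())
    c,s=np.cos(th),np.sin(th);M=np.array([[c,-s],[s,c]]);t=b-M@a
    print('res mm',np.round(1000*(wor-(loc@M.T+t)),1).tolist()); return th,t
# board: x downhill = image right; y(left looking downhill)= image up
th,t=fit([[-.2,.0915],[-.2,-.0915],[-.1,.041],[-.1,-.041],[-.01,.041],[-.01,-.041],[.199,.0765],[.199,-.0765]],
 [zr(82,18,.139),zr(35,342,.139),zr(248,145,.102),zr(235,283,.102),zr(400,178,.069),zr(382,308,.069),zr(745,172,.055),zr(722,415,.055)])
print('board',t,th)
M=np.array([[np.cos(th),-np.sin(th)],[np.sin(th),np.cos(th)]])
print('head',M@[-.18,0]+t)
th2,t2=fit([[-.062,.075],[-.062,-.075],[.08,.075]],[zl(75,275,.036),zl(33,480,.036),zl(281,312,.012)])
print('tray',t2,th2)
a,b=zl(138,278,.097),zl(97,494,.097); print('bar',a,b,(a+b)/2,np.hypot(*(a-b)[:2]), 'axis',np.arctan2(*(a-b)[[1,0]]))
print('tape top c',zr(588,292,.06),'hook',zr(578,367,.03), 'case ends',zr(595,243,.055),zr(585,350,.05))
print('carton',[zr(*p,.051)[:2].round(4) for p in((543,485),(610,487),(607,570),(538,562))])
print('bottle',zr(283,489,.092),'can',ray('top',409,191,.225))
E
python3 m.py; python3 -c "
from h import *
s=monitor.sense();print(R.from_rotvec(s['ee_rot']).as_matrix().round(3))"
```

```text
res mm [[0.7, 0.3], [-0.6, -1.4], [-0.6, 0.2], [0.2, -3.3], [-1.3, -0.5], [1.9, 0.2], [-2.8, 2.3], [2.6, 2.2]]
board [ 0.57209745 -0.01818076] -1.706120496257372
head [0.59638153 0.16017362]
res mm [[-2.9, 1.1], [4.6, -2.7], [-1.7, 1.6]]
tray [0.47190597 0.32271819] -1.7460121017119132
bar [0.54268613 0.31043955 0.097     ] [0.40476242 0.33133597 0.097     ] [0.47372427 0.32088776 0.097     ] 0.13949770501003605 axis -0.15036357567300382
tape top c [ 0.54490372 -0.12551468  0.06      ] hook [ 0.50296956 -0.12381318  0.03      ] case ends [ 0.57528023 -0.13168561  0.055     ] [ 0.51131675 -0.12452757  0.05      ]
carton [array([ 0.4314, -0.097 ]), array([ 0.4301, -0.1363]), array([ 0.382 , -0.1329]), array([ 0.3867, -0.0928])]
bottle [0.42883952 0.05631291 0.092     ] can [ 0.52882351 -0.27612974  0.225     ]
[[-0.001  0.321  0.947]
 [-0.002  0.947 -0.321]
 [-1.    -0.002 -0.   ]]
```

```bash
cat >> h.py <<'E'
def down(yaw): # tool x down, tool y at yaw
    y=np.array([np.cos(yaw),np.sin(yaw),0]);x=np.array([0,0,-1.]);return R.from_matrix(np.c_[x,y,np.cross(x,y)])
E
python3 -c "
from h import *
print(delta([.544,-.126,.2],down(1.46)))"
```

```text
(array([  5.04, -54.4 ,  55.57]), array([-0.216, -0.   ,  0.002]))
```

{"name": "carry_out", "arguments": {"increments": [[[0,-4,4],[0,0,0]],[[0,-7.5,7.5],[-0.02,0,0]],[[0,-11,11],[-0.05,0,0]],[[0,-14.5,14.5],[-0.08,0,0]],[[0,-18,18],[-0.1,0,0]],[[0,-21.5,21.5],[-0.12,0,0]],[[0,-25,25],[-0.14,0,0]],[[0,-28,28],[-0.16,0,0]]], "gripper": 5.6}}

```text
time_s: 0.9
position: [0.3682, 0.2111, 0.2502]
ee_rot: [0.13, 1.567, -0.131]
ft_force: [1.7, 0.0, 0.1]
finger_gap: 0.0562
```

```bash
python3 -c "
from h import *
print(monitor.sense()['position'],delta([.544,-.126,.2],down(1.46)))"
```

```text
[0.36817089 0.2110653  0.25020507] (array([  5.03, -30.34,  22.91]), array([-0.055, -0.   ,  0.   ]))
```

{"name": "carry_out", "arguments": {"increments": [[[0,-4,3],[0,0,0]],[[1,-8,6],[-0.02,0,0]],[[2,-12,9],[-0.03,0,0]],[[3,-16,12],[-0.05,0,0]],[[4,-20,15],[-0.05,0,0]],[[5,-24,18],[-0.05,0,0]],[[5,-28,21],[-0.055,0,0]],[[5,-30.3,22.9],[-0.055,0,0]]]}}

```text
time_s: 1.7
position: [0.5442, -0.1268, 0.1995]
ee_rot: [0.089, 1.57, -0.089]
ft_force: [-0.7, 0.1, 0.0]
finger_gap: 0.0559
```

{"name": "carry_out", "arguments": {"increments": [[[0,0,0],[0,0,0]],[[0,0,0],[0,0,0]]]}}

```text
time_s: 1.9
position: [0.543, -0.124, 0.1996]
ee_rot: [0.09, 1.571, -0.089]
ft_force: [-0.3, -0.4, 0.5]
finger_gap: 0.0559
```

```bash
python3 -c "
from h import *
s=monitor.sense();print(s['position'],delta([.544,-.126,.2],down(1.46)))
im=imaging.snapshot('wrist');cv2.imwrite('pics/w1.png',im[...,::-1])"
```

```text
[ 0.5429566  -0.12401764  0.19964974] (array([-0.04, -0.19,  0.13]), array([-0.003, -0.002, -0.001]))
```

View pics/w1.png

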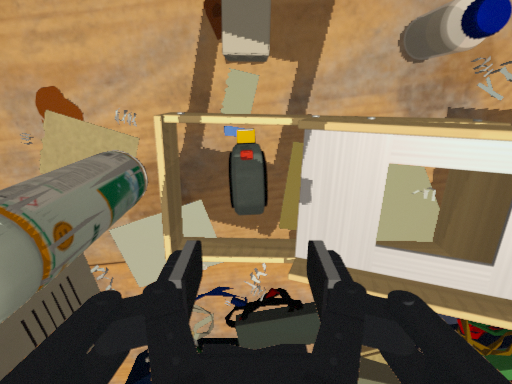

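The wrist view shows the tape case at columns 229–268, rows 145–213, with its axis close to image-vertical and the hook at (245,136).

```bash
python3 -c "
from h import *
for p in((230,180,.05),(268,180,.05),(248,148,.05),(250,212,.055),(230,205,.03),(267,205,.03)): print(p,ray('wrist',*p))
"
```

```text
(230, 180, 0.05) [ 0.53657002 -0.14564182  0.05      ]
(268, 180, 0.05) [ 0.54062664 -0.10917329  0.05      ]
(248, 148, 0.05) [ 0.50769702 -0.12472067  0.05      ]
(250, 212, 0.055) [ 0.56976284 -0.12998001  0.055     ]
(230, 205, 0.03) [ 0.56951386 -0.15178786  0.03      ]
(267, 205, 0.03) [ 0.57386899 -0.11259318  0.03      ]
```

{"name": "carry_out", "arguments": {"increments": [[[4,-0.4,-0.15],[0,0,0]],[[8,-0.4,-0.15],[0,0,0]],[[11,-0.4,-0.15],[0,0,0]],[[13.5,-0.4,-0.15],[0,0,0]],[[15,-0.4,-0.15],[0,0,0]],[[15.8,-0.4,-0.15],[0,0,0]],[[15.8,-0.4,-0.15],[0,0,0]]]}}

```text
time_s: 2.65
position: [0.5403, -0.126, 0.0417]
ee_rot: [0.087, 1.571, -0.086]
ft_force: [0.3, 0.1, 0.2]
finger_gap: 0.0559
```

{"name": "carry_out", "arguments": {"increments": [[[0,0,0],[0,0,0]],[[0,0,0],[0,0,0]],[[0,0,0],[0,0,0]],[[0,0,0],[0,0,0]],[[0,0,0],[0,0,0]],[[0,0,0],[0,0,0]]], "gripper": 2.5, "force": 40}}

```text
time_s: 3.25
position: [0.5426, -0.128, 0.0437]
ee_rot: [0.087, 1.566, -0.089]
ft_force: [0.0, -0.1, 7.0]
finger_gap: 0.0293
```

{"name": "carry_out", "arguments": {"increments": [[[-2,0,0],[0,0,0]],[[-5,0,0],[0,0,0]],[[-8,0,0],[0,0,0]],[[-11,0,0],[0,0,0]],[[-12,0,0],[0,0,0]],[[-12,0,0],[0,0,0]]]}}

```text
time_s: 3.85
position: [0.5424, -0.1277, 0.1636]
ee_rot: [0.087, 1.566, -0.089]
ft_force: [-0.7, -0.6, -2.3]
finger_gap: 0.0297
```

```bash
python3 -c "
from h import *
s=monitor.sense();print(s['position'],delta([.43,-.027,.06],down(1.46)))
im=imaging.snapshot('wrist');cv2.imwrite('pics/w2.png',im[...,::-1])"
```

```text
[ 0.54237656 -0.12773252  0.1636403 ] (array([ 10.32,   8.76, -12.32]), array([-0.001,  0.003,  0.001]))
```

View pics/w2.png

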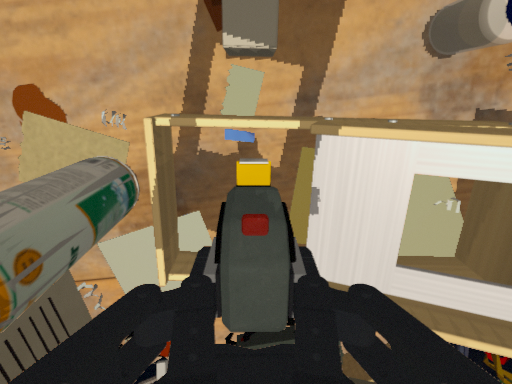

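The tape is held upright between the pads (columns 220–290), and the wrist force of −2.3 N matches its weight.

{"name": "carry_out", "arguments": {"increments": [[[0,2,-3],[0,0,0]],[[0,4.5,-6],[0,0,0]],[[0,6.5,-9],[0,0,0]],[[0,8.2,-11.5],[0,0,0]],[[0,8.8,-12.3],[0,0,0]],[[3,8.8,-12.3],[0,0,0]],[[6,8.8,-12.3],[0,0,0]],[[8,8.8,-12.3],[0,0,0]]]}}

```text
time_s: 4.7
position: [0.4285, -0.0263, 0.0801]
ee_rot: [0.088, 1.571, -0.088]
ft_force: [-0.9, -0.1, -2.3]
finger_gap: 0.0296
```

{"name": "carry_out", "arguments": {"increments": [[[1,0,0],[0,0,0]],[[2,0,0],[0,0,0]],[[2.8,0,0],[0,0,0]],[[3.3,0,0],[0,0,0]],[[3.6,0,0],[0,0,0]],[[3.7,0,0],[0,0,0]],[[3.7,0,0],[0,0,0]]]}}

```text
time_s: 5.4
position: [0.4293, -0.0264, 0.0455]
ee_rot: [0.088, 1.568, -0.088]
ft_force: [-0.4, -0.6, -2.1]
finger_gap: 0.0294
```

{"name": "carry_out", "arguments": {"increments": [[[0.1,0,0],[0,0,0]],[[0.15,0,0],[0,0,0]],[[0.2,0,0],[0,0,0]],[[0.2,0,0],[0,0,0]]]}}

```text
time_s: 5.8
position: [0.4294, -0.0264, 0.0437]
ee_rot: [0.088, 1.568, -0.088]
ft_force: [-1.0, 0.2, 3.7]
finger_gap: 0.0297
```

{"name": "carry_out", "arguments": {"increments": [[[0,0,0],[0,0,0]],[[0,0,0],[0,0,0]],[[0,0,0],[0,0,0]],[[0,0,0],[0,0,0]],[[-2,0,0],[0,0,0]],[[-5,0,0],[0,0,0]],[[-10,0,0],[0,0,0]],[[-15,0,0],[0,0,0]]], "gripper": 5.4}}

```text
time_s: 6.6
position: [0.428, -0.0261, 0.1944]
ee_rot: [0.088, 1.571, -0.088]
ft_force: [1.5, -0.2, -0.4]
finger_gap: 0.0543
```

```bash
python3 -c "
from h import *
s=monitor.sense();print(s['position'],s['ee_rot'],s['joint_pos'].round(2))
for y in (1.42,1.42-np.pi): print(delta([.473,.321,.2],down(y)))
im=imaging.snapshot('wrist');t=imaging.snapshot('top')
cv2.imwrite('pics/c3.png',np.hstack([im[...,::-1],cv2.resize(t[120:280,120:300],(432,384))[...,::-1]])[:, ::1]);import cv2
i=cv2.imread('pics/c3.png');cv2.imwrite('pics/c3.png',cv2.resize(i,(798,325),interpolation=cv2.INTER_AREA))"
```

```text
[ 0.42801481 -0.02606399  0.194434  ] [ 0.08807593  1.57128955 -0.08759424] [-0.22  0.18  1.93 -0.    1.03 -1.68]
(array([-0.55, 34.99,  0.6 ]), array([ 0.039, -0.002, -0.   ]))
(array([-0.55, 34.99,  0.6 ]), array([-3.103,  0.   , -0.004]))
```

View pics/c3.png

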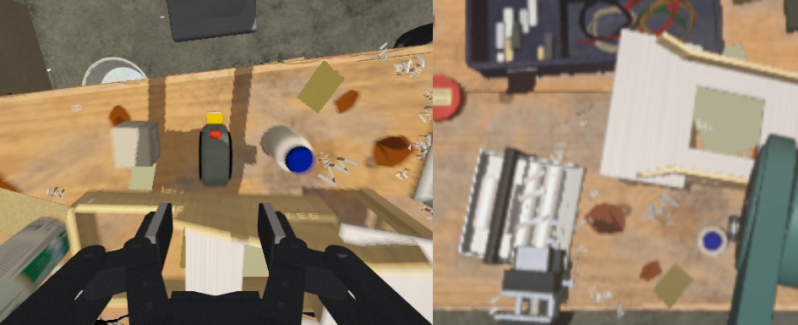

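The tape stands upright between the carton and the bottle, nothing has toppled, and the bay is empty. The grey clamp-like block at the near end of the tray is not the gripper, so I'll inspect it from above the tray.

{"name": "carry_out", "arguments": {"increments": [[[-3,3,0],[0,0,0]],[[-5,7,0.1],[0,0,0]],[[-6,11,0.2],[0.01,0,0]],[[-6,15.5,0.3],[0.02,0,0]],[[-6,20,0.4],[0.03,0,0]],[[-6,24.5,0.5],[0.04,0,0]],[[-6,29,0.6],[0.04,0,0]],[[-6,33,0.6],[0.04,0,0]]]}}

```text
time_s: 7.5
position: [0.4715, 0.3031, 0.2525]
ee_rot: [0.118, 1.568, -0.119]
ft_force: [0.6, 0.8, 0.2]
finger_gap: 0.0541
```

{"name": "carry_out", "arguments": {"increments": [[[0,2,0],[0,0,0]],[[0,2,0],[0,0,0]],[[0,2,0],[0,0,0]]]}}

```text
time_s: 7.8
position: [0.4743, 0.3198, 0.2525]
ee_rot: [0.117, 1.569, -0.12]
ft_force: [-0.4, -0.5, 0.1]
finger_gap: 0.0539
```

```bash
python3 -c "
from h import *
s=monitor.sense();print(s['position'],s['ee_rot'],s['joint_pos'].round(2))
im=imaging.snapshot('wrist');cv2.imwrite('pics/w4.png',cv2.resize(im[...,::-1],(768,576),interpolation=cv2.INTER_CUBIC))"
```

```text
[0.47430857 0.31979888 0.25253724] [ 0.11716536  1.56891257 -0.12019066] [ 0.47  0.32  1.57 -0.    1.26 -0.95]
```

View pics/w4.png

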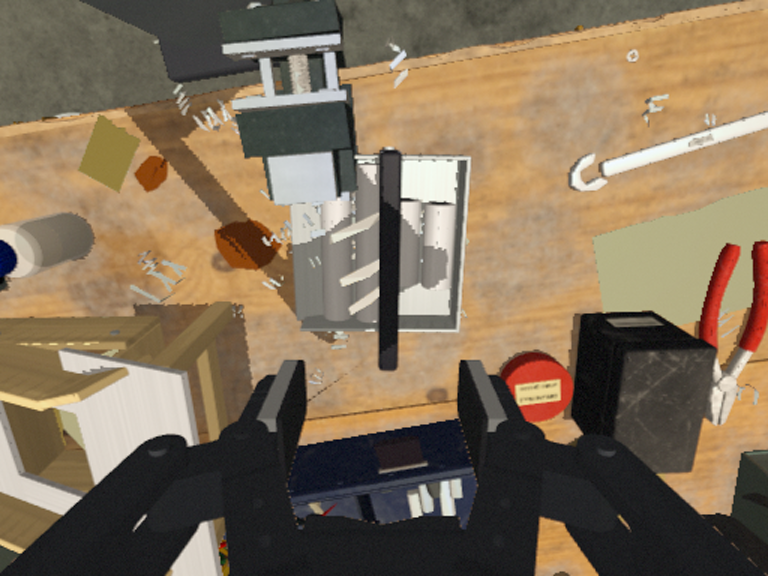

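The wrist view shows the tray with sleeves at (340–450, 200–290), the bar from (390,150) to (388,368), and a vise whose anvil at (300,175) appears to stand over or next to the tray's near mouth corner. I'll triangulate the anvil and the bar.

```bash
cat >> h.py <<'E'
def line(n,u,v):
    a,b=ray(n,u,v,0.),ray(n,u,v,.2); return a,(b-a)/np.linalg.norm(b-a)
def tri(l1,l2):
    (p,d),(q,e)=l1,l2; A=np.c_[d,-e]; k=np.linalg.lstsq(A,q-p,rcond=None)[0]; a,b=p+k[0]*d,q+k[1]*e
    return (a+b)/2,np.linalg.norm(a-b)
E
python3 -c "
from h import *
W=lambda x,y:(x/1.5,y/1.5); L=lambda x,y:(125+x/4,125+y/4)
for n,w,l in(('anvil+y',(335,194),(145,466)),('anvil-y',(271,203),(208,468)),('jaw back +y',(334,150),(140,512)),('bar far',(388,368),(138,277)),('bar near',(391,150),(97,495)),('trayback near',(469,157),(35,480)),('dark -y',(240,152),(243,548))):
    print(n,*tri(line('wrist',*W(*w)),line('top',*L(*l))))
for p in((389,152),(388,366),(379,260),(399,260)): print('bar',p,ray('wrist',*W(*p),.097))
for p in((470,156),(457,330),(296,204),(299,330)): print('tray',p,ray('wrist',*W(*p),.036),ray('wrist',*W(*p),.012))
"
```

```text
anvil+y [0.42036219 0.29893774 0.10166655] 0.0017143338672118722
anvil-y [0.41938362 0.25897464 0.10234321] 0.0009636644303013362
jaw back +y [0.39332948 0.30239935 0.09771994] 0.001626029004862477
bar far [0.54395595 0.31148992 0.09586095] 0.0044568892085117065
bar near [0.40129372 0.33692144 0.07471203] 0.003059406268081317
trayback near [0.41339347 0.39416614 0.03015381] 0.002278955507304456
dark -y [0.37781281 0.24036883 0.08101658] 0.017036468704603975
bar (389, 152) [0.40028072 0.33506555 0.097     ]
bar (388, 366) [0.54353315 0.31335033 0.097     ]
bar (379, 260) [0.46598868 0.31883376 0.097     ]
bar (399, 260) [0.46794025 0.33174593 0.097     ]
tray (470, 156) [0.41351577 0.39432638 0.036     ] [0.41491748 0.39868296 0.012     ]
tray (457, 330) [0.55139438 0.37129414 0.036     ] [0.5625113  0.37402782 0.012     ]
tray (296, 204) [0.42863185 0.25983347 0.036     ] [0.43109867 0.25471341 0.012     ]
tray (299, 330) [0.53167582 0.24021785 0.036     ] [0.54140332 0.23371564 0.012     ]
```

```bash
python3 -c "
from h import *
print(delta([.472,.3245,.085],down(1.42)))"
```

```text
(array([16.77,  0.51, -0.29]), array([-0.001, -0.001,  0.002]))
```

{"name": "carry_out", "arguments": {"increments": [[[3,0.4,-0.3],[0,0,0]],[[7,0.4,-0.3],[0,0,0]],[[10.5,0.4,-0.3],[0,0,0]],[[13,0.4,-0.3],[0,0,0]],[[15,0.4,-0.3],[0,0,0]],[[16.3,0.4,-0.3],[0,0,0]],[[16.8,0.4,-0.3],[0,0,0]],[[16.8,0.4,-0.3],[0,0,0]]]}}

```text
time_s: 8.65
position: [0.4725, 0.3243, 0.0852]
ee_rot: [0.119, 1.568, -0.12]
ft_force: [-0.3, -0.2, -0.2]
finger_gap: 0.054
```

{"name": "carry_out", "arguments": {"increments": [[[0,0,0],[0,0,0]],[[0,0,0],[0,0,0]],[[0,0,0],[0,0,0]],[[0,0,0],[0,0,0]],[[0,0,0],[0,0,0]],[[0,0,0],[0,0,0]],[[0,0,0],[0,0,0]]], "gripper": 0.5, "force": 100}}

```text
time_s: 9.35
position: [0.473, 0.3252, 0.0862]
ee_rot: [0.119, 1.566, -0.119]
ft_force: [-0.5, -3.5, 7.2]
finger_gap: 0.0125
```

{"name": "carry_out", "arguments": {"increments": [[[-0.2,0,0],[0,0,0]],[[-0.4,0,0.2],[0,0,0]],[[-0.4,0,0.6],[0,0,0]],[[-0.4,0,1.2],[0,0,0]],[[-0.4,0,2],[0,0,0]],[[-0.4,0,2.8],[0,0,0]],[[-0.4,0,3.5],[0,0,0]],[[-0.4,0,4.1],[0,0,0]]]}}

```text
time_s: 10.15
position: [0.514, 0.3188, 0.0892]
ee_rot: [0.12, 1.567, -0.119]
ft_force: [0.5, -0.7, -5.5]
finger_gap: 0.0125
```

{"name": "carry_out", "arguments": {"increments": [[[0,0,0.6],[0,0,0]],[[0,0,1],[0,0,0]],[[0,0,1.2],[0,0,0]],[[-0.3,0,1.3],[0,0,0]],[[-0.8,0,1.3],[0,0,0]],[[-1.5,0,1.3],[0,0,0]],[[-2.4,0,1.3],[0,0,0]],[[-3.4,0,1.3],[0,0,0]]]}}

```text
time_s: 10.95
position: [0.5257, 0.317, 0.1243]
ee_rot: [0.119, 1.567, -0.119]
ft_force: [-0.0, -0.7, -4.8]
finger_gap: 0.0125
```

```bash
python3 -c "
from h import *
s=monitor.sense();print(s['position'],s['ft_force'].round(1),s['finger_gap'])
print(delta([.606,.235,.25],down(-1.706+np.pi)))
im=imaging.snapshot('wrist');cv2.imwrite('pics/w5.png',im[...,::-1])"
```

```text
[0.5257461  0.31704832 0.12426466] [-0.  -0.7 -4.8] 0.01246003664650773
(array([-12.57,  -6.9 ,   9.17]), array([-0.016,  0.   , -0.   ]))
```

View pics/w5.png

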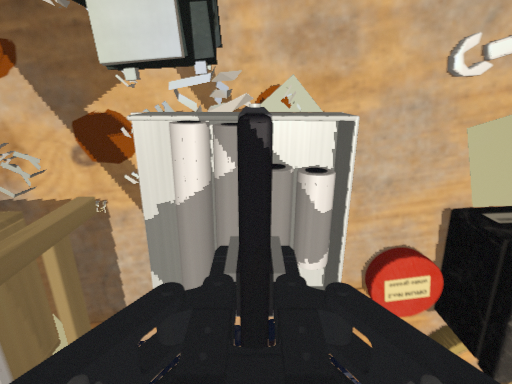

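The tray is clear of the vise, level, with the long sleeves next to the mouth and the short ones behind. I'll lift it and carry it to the head.

{"name": "carry_out", "arguments": {"increments": [[[-1,0,0],[0,0,0]],[[-2.2,0,0],[0,0,0]],[[-3.6,0,0.1],[0,0,0]],[[-5,0,0.3],[0,0,0]],[[-6.5,0,0.6],[0,0,0]],[[-8,0,1],[0,0,0]],[[-9.5,-0.1,1.5],[0,0,0]],[[-11,-0.3,2.1],[0,0,0]]]}}

```text
time_s: 11.8
position: [0.5462, 0.3109, 0.2349]
ee_rot: [0.119, 1.567, -0.119]
ft_force: [-0.3, -0.4, -5.1]
finger_gap: 0.0124
```

{"name": "carry_out", "arguments": {"increments": [[[-0.8,-0.4,0.7],[0,0,0]],[[-1.3,-1,1.5],[0,0,0]],[[-1.5,-1.7,2.4],[-0.004,0,0]],[[-1.6,-2.5,3.4],[-0.008,0,0]],[[-1.6,-3.3,4.4],[-0.012,0,0]],[[-1.6,-4.1,5.3],[-0.014,0,0]],[[-1.6,-4.9,6],[-0.016,0,0]],[[-1.6,-5.5,6.5],[-0.016,0,0]]]}}

```text
time_s: 12.6
position: [0.6026, 0.2455, 0.2489]
ee_rot: [0.107, 1.569, -0.107]
ft_force: [-0.5, -0.2, -4.8]
finger_gap: 0.0125
```

```bash
cat >> h.py <<'E'
BT=np.array([.5721,-.0182]);BY=-1.706
def handle(lipx,lipz,th,y=0):
    "TCP pose for the lip at board x=lipx, height lipz, mouth down by th"
    d=np.array([np.cos(BY),np.sin(BY)]);n=np.array([-d[1],d[0]])
    c,s=np.cos(th),np.sin(th); dx,dz=.080*c-.075*s,-.080*s-.075*c   # handle->lip
    p=BT+d*(lipx-dx)+n*y
    return np.r_[p,lipz-dz],down(BY+np.pi)*R.from_rotvec([0,0,th])
E
python3 -c "
from h import *
s=monitor.sense();print(s['position'],s['ft_force'].round(1),s['finger_gap'],s['joint_pos'].round(2))
for a in((-.175,.175,0),(-.175,.168,.1),(-.175,.158,.2),(-.175,.15,.3),(-.175,.148,.4),(-.175,.148,.55),(-.175,.148,.75)): print(a,*delta(*handle(*a)),handle(*a)[0].round(3))"
```

```text
[0.60264149 0.24552179 0.24887511] [-0.5 -0.2 -4.8] 0.012511953014800762 [ 0.28  0.43  1.39 -0.    1.31 -1.15]
(-0.175, 0.175, 0) [-0.11 -1.04  0.53] [-0.001 -0.001  0.   ] [0.606 0.234 0.25 ]
(-0.175, 0.168, 0.1) [-0.17 -1.83  0.53] [-0.001 -0.001  0.1  ] [0.605 0.227 0.251]
(-0.175, 0.158, 0.2) [ 0.15 -2.69  0.53] [-0.001 -0.     0.2  ] [0.604 0.218 0.247]
(-0.175, 0.15, 0.3) [ 0.36 -3.62  0.53] [-0.001 -0.     0.3  ] [0.603 0.209 0.245]
(-0.175, 0.148, 0.4) [ 0.07 -4.59  0.53] [-0.001 -0.     0.4  ] [0.602 0.199 0.248]
(-0.175, 0.148, 0.55) [-0.49 -6.14  0.54] [-0.001 -0.     0.55 ] [0.6   0.184 0.254]
(-0.175, 0.148, 0.75) [-0.85 -8.3   0.54] [-0.001 -0.     0.75 ] [0.597 0.163 0.257]
```

{"name": "carry_out", "arguments": {"increments": [[[-0.1,-0.5,0.4],[0,0,0]],[[-0.1,-1,0.5],[0,0,0.02]],[[-0.1,-1.2,0.5],[0,0,0.05]],[[-0.1,-1.5,0.5],[0,0,0.08]],[[-0.1,-1.9,0.5],[0,0,0.11]],[[0,-2.3,0.5],[0,0,0.15]],[[0.15,-2.7,0.5],[0,0,0.2]],[[0.15,-2.7,0.5],[0,0,0.2]]]}}

```text
time_s: 13.4
position: [0.6026, 0.2175, 0.2475]
ee_rot: [0.265, 1.55, 0.049]
ft_force: [0.6, 0.0, -5.4]
finger_gap: 0.0127
```

```bash
python3 -c "
from h import *
s=monitor.sense();print(s['position'],s['ft_force'].round(1),s['joint_pos'].round(2))
t=imaging.snapshot('top')[110:260,140:340]
w=imaging.snapshot('wrist')
cv2.imwrite('pics/c6.png',np.vstack([cv2.resize(t,(400,300),interpolation=cv2.INTER_CUBIC),cv2.resize(w,(400,300))])[...,::-1])"
```

```text
[0.60257635 0.21753712 0.24748862] [ 0.6  0.  -5.4] [ 0.13  0.38  1.5   0.21  1.22 -1.37]
```

View pics/c6.png

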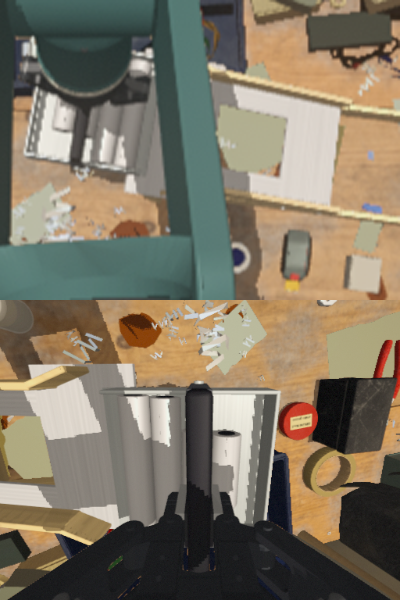

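The tray is lined up with the head in both views and yaw matches the board. Working out the slow tip next.

```bash
python3 -c "
from h import *
for th in(.3,.32,.34,.36,.38,.4,.42,.44,.46,.5,.55,.6,.65,.7,.75): print(th,*delta(*handle(-.175,.15 if th<.35 else .147,th)))"
```

```text
0.3 [ 0.07 -1.    0.12] [-0.002  0.     0.101]
0.32 [-0.08 -1.16  0.12] [-0.002  0.     0.121]
0.34 [-0.21 -1.33  0.12] [-0.002  0.     0.141]
0.36 [-0.06 -1.57  0.12] [-0.002  0.     0.161]
0.38 [-0.19 -1.74  0.12] [-0.002  0.     0.181]
0.4 [-0.32 -1.92  0.12] [-0.002  0.     0.201]
0.42 [-0.44 -2.1   0.12] [-0.002  0.     0.221]
0.44 [-0.56 -2.28  0.12] [-0.002  0.     0.241]
0.46 [-0.68 -2.47  0.12] [-0.002  0.     0.261]
0.5 [-0.91 -2.84  0.12] [-0.002  0.     0.301]
0.55 [-1.16 -3.33  0.12] [-0.002  0.     0.351]
0.6 [-1.4  -3.82  0.12] [-0.002  0.     0.401]
0.65 [-1.61 -4.33  0.12] [-0.002  0.001  0.451]
0.7 [-1.79 -4.84  0.13] [-0.002  0.001  0.501]
0.75 [-1.95 -5.37  0.13] [-0.002  0.001  0.551]
```

{"name": "carry_out", "arguments": {"increments": [[[0.03,-0.3,0],[0,0,0.03]],[[0.06,-0.7,0.1],[0,0,0.07]],[[0.07,-1,0.1],[0,0,0.1]],[[-0.05,-1.16,0.1],[0,0,0.12]],[[-0.1,-1.35,0.1],[0,0,0.14]],[[-0.06,-1.57,0.1],[0,0,0.16]],[[-0.12,-1.65,0.1],[0,0,0.17]],[[-0.19,-1.74,0.1],[0,0,0.18]]]}}

```text
time_s: 14.3
position: [0.602, 0.2017, 0.2462]
ee_rot: [0.402, 1.522, 0.192]
ft_force: [-1.0, 0.1, -5.3]
finger_gap: 0.0125
```

{"name": "carry_out", "arguments": {"increments": [[[-0.06,-0.09,0],[0,0,0.01]],[[-0.13,-0.17,0],[0,0,0.02]],[[-0.19,-0.25,0],[0,0,0.03]],[[-0.25,-0.33,0],[0,0,0.04]],[[-0.32,-0.41,0],[0,0,0.05]],[[-0.38,-0.49,0],[0,0,0.06]],[[-0.44,-0.57,0],[0,0,0.07]],[[-0.5,-0.65,0],[0,0,0.08]]]}}

```text
time_s: 15.1
position: [0.6011, 0.1939, 0.2485]
ee_rot: [0.463, 1.507, 0.255]
ft_force: [0.7, 0.9, -4.2]
finger_gap: 0.012
```

```bash
python3 -c "
from h import *
s=monitor.sense();print(s['time_s'],s['position'],s['ft_force'].round(1),s['joint_pos'].round(2))
for th in(.46,.5,.54,.58,.62,.66,.7,.75): print(th,*delta(*handle(-.175,.147,th)))"
```

```text
15.1 [0.60106119 0.19392659 0.24852635] [ 0.7  0.9 -4.2] [-0.05  0.37  1.6   0.5   1.18 -1.68]
0.46 [-0.14 -0.01 -0.01] [-0.001  0.    -0.001]
0.5 [-0.45 -0.32 -0.01] [-0.001  0.     0.039]
0.54 [-0.75 -0.63 -0.01] [-0.     0.     0.079]
0.58 [-1.04 -0.96 -0.01] [-0.     0.     0.119]
0.62 [-1.32 -1.31 -0.01] [-0.     0.     0.159]
0.66 [-1.58 -1.66 -0.01] [-0.     0.     0.199]
0.7 [-1.83 -2.02 -0.01] [-0.     0.     0.239]
0.75 [-2.11 -2.49 -0.01] [-0.     0.     0.289]
```

{"name": "carry_out", "arguments": {"increments": [[[-0.1,0,0],[0,0,0]],[[-0.1,0,0],[0,0,0]],[[-0.1,0,0],[0,0,0]],[[-0.1,0,0],[0,0,0]],[[-0.2,-0.1,0],[0,0,0.01]],[[-0.3,-0.17,0],[0,0,0.02]],[[-0.38,-0.25,0],[0,0,0.03]],[[-0.45,-0.32,0],[0,0,0.04]]]}}

```text
time_s: 15.9
position: [0.6003, 0.189, 0.251]
ee_rot: [0.494, 1.499, 0.286]
ft_force: [-0.1, -0.6, -3.6]
finger_gap: 0.0126
```

{"name": "carry_out", "arguments": {"increments": [[[-0.08,-0.08,0],[0,0,0.01]],[[-0.15,-0.16,0],[0,0,0.02]],[[-0.22,-0.23,0],[0,0,0.03]],[[-0.3,-0.31,0],[0,0,0.04]],[[-0.37,-0.39,0],[0,0,0.05]],[[-0.44,-0.47,0],[0,0,0.06]],[[-0.52,-0.56,0],[0,0,0.07]],[[-0.59,-0.64,0],[0,0,0.08]]]}}

```text
time_s: 16.7
position: [0.5992, 0.1807, 0.2532]
ee_rot: [0.554, 1.481, 0.349]
ft_force: [0.4, -0.5, -3.5]
finger_gap: 0.0124
```

{"name": "carry_out", "arguments": {"increments": [[[-0.13,-0.17,0],[0,0,0.02]],[[-0.28,-0.35,0],[0,0,0.04]],[[-0.41,-0.5,0],[0,0,0.06]],[[-0.54,-0.7,0],[0,0,0.08]],[[-0.66,-0.9,0],[0,0,0.1]],[[-0.8,-1.1,0],[0,0,0.12]],[[-0.92,-1.3,0],[0,0,0.145]],[[-1.05,-1.5,0],[0,0,0.17]]]}}

```text
time_s: 17.5
position: [0.5968, 0.1624, 0.2537]
ee_rot: [0.683, 1.437, 0.482]
ft_force: [-1.3, 0.1, -2.4]
finger_gap: 0.0128
```

{"name": "carry_out", "arguments": {"increments": [[[0,0,0],[0,0,0]],[[0,0,0],[0,0,0]],[[0,0,0],[0,0,0]],[[0,0,0],[0,0,0]],[[0,0,0],[0,0,0]],[[0,0,0],[0,0,0]]]}}

```text
time_s: 18.1
position: [0.5967, 0.1629, 0.2538]
ee_rot: [0.681, 1.438, 0.481]
ft_force: [0.1, -0.3, -2.3]
finger_gap: 0.0128
```

```bash
python3 -c "
from h import *
s=monitor.sense();print(s['time_s'],s['position'],s['ft_force'].round(1),s['joint_pos'].round(2))
t=imaging.snapshot('top')[110:260,150:370]
w=imaging.snapshot('scene')[120:260,150:350]
cv2.imwrite('pics/c7.png',np.vstack([cv2.resize(t,(480,300),interpolation=cv2.INTER_CUBIC),cv2.resize(w,(480,300),interpolation=cv2.INTER_CUBIC)])[...,::-1])"
```

```text
18.1 [0.59671105 0.16288798 0.25383078] [ 0.1 -0.3 -2.3] [-0.26  0.41  1.68  0.79  1.27 -2.02]
```

View pics/c7.png

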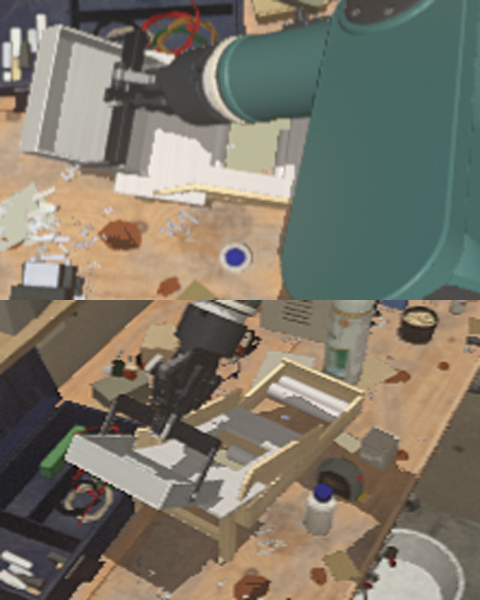

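The tray is empty (−2.3 N is its own weight). Two long sleeves lie in the low bay and at least one short is visible through the opening at about (250,455). Now levelling the tray and taking it back.

```bash
python3 -c "
from h import *
print(delta(*handle(-.19,.19,.5)),delta(*handle(-.2,.21,.2)),delta([.604,.26,.28],down(1.4356)))"
```

```text
(array([-0.12,  5.79,  0.  ]), array([-0.  ,  0.  , -0.25])) (array([2.17, 9.02, 0.  ]), array([-0.  ,  0.  , -0.55])) (array([ 4.71,  8.9 , -0.59]), array([-0.  ,  0.  , -0.75]))
```

{"name": "carry_out", "arguments": {"increments": [[[-0.5,1,0],[0,0,-0.03]],[[-0.6,2.5,0],[0,0,-0.09]],[[-0.4,4.2,0],[0,0,-0.17]],[[-0.1,5.8,0],[0,0,-0.25]],[[0.6,7,0],[0,0,-0.35]],[[1.4,8.1,0],[0,0,-0.45]],[[2.2,9,0],[0,0,-0.55]],[[3.5,9,-0.3],[0,0,-0.65]]]}}

```text
time_s: 19.0
position: [0.6069, 0.2534, 0.2917]
ee_rot: [0.183, 1.556, -0.03]
ft_force: [1.0, 0.6, -2.7]
finger_gap: 0.0122
```

```bash
python3 -c "
from h import *
print(monitor.sense()['position'],delta([.604,.26,.28],down(1.4356)),delta([.522,.318,.28],down(1.42)))"
```

```text
[0.60690384 0.25335392 0.29167775] (array([ 1.22,  0.5 , -0.38]), array([-0.001,  0.004, -0.098])) (array([ 1.64,  5.12, -9.29]), array([ 0.015,  0.003, -0.099]))
```

{"name": "carry_out", "arguments": {"increments": [[[1.2,0.5,-0.4],[0,0,-0.1]],[[1.3,1,-1.5],[0,0,-0.1]],[[1.4,1.8,-3],[0.005,0,-0.1]],[[1.5,2.7,-4.6],[0.01,0,-0.1]],[[1.6,3.6,-6.3],[0.015,0,-0.1]],[[1.6,4.4,-7.8],[0.015,0,-0.1]],[[1.6,5.1,-9.3],[0.015,0,-0.1]],[[1.6,5.1,-9.3],[0.015,0,-0.1]]]}}

```text
time_s: 19.8
position: [0.5185, 0.3173, 0.2793]
ee_rot: [0.118, 1.569, -0.117]
ft_force: [-0.4, -0.5, -2.4]
finger_gap: 0.0125
```

```bash
python3 -c "
from h import *
print(monitor.sense()['position'],delta([.523,.318,.0865],down(1.42)))"
```

```text
[0.51850343 0.31730827 0.27927251] (array([19.28,  0.12,  0.47]), array([ 0.001, -0.002, -0.001]))
```

{"name": "carry_out", "arguments": {"increments": [[[3,0.1,0.6],[0,0,0]],[[6.5,0.1,0.6],[0,0,0]],[[10,0.1,0.6],[0,0,0]],[[13,0.1,0.6],[0,0,0]],[[15.5,0.1,0.6],[0,0,0]],[[17.2,0.1,0.6],[0,0,0]],[[18.2,0.1,0.6],[0,0,0]],[[18.6,0.1,0.6],[0,0,0]]]}}

```text
time_s: 20.6
position: [0.5267, 0.3161, 0.0919]
ee_rot: [0.118, 1.569, -0.119]
ft_force: [0.3, 0.1, -2.8]
finger_gap: 0.0126
```

{"name": "carry_out", "arguments": {"increments": [[[0.2,0,0],[0,0,0]],[[0.4,0,0],[0,0,0]],[[0.5,0,0],[0,0,0]],[[0.6,0,0],[0,0,0]],[[0.6,0,0],[0,0,0]]]}}

```text
time_s: 21.1
position: [0.5269, 0.3166, 0.0869]
ee_rot: [0.119, 1.568, -0.118]
ft_force: [0.5, 0.6, -3.1]
finger_gap: 0.0125
```

{"name": "carry_out", "arguments": {"increments": [[[0.1,0,0],[0,0,0]],[[0.15,0,0],[0,0,0]],[[0.15,0,0],[0,0,0]]]}}

```text
time_s: 21.4
position: [0.5269, 0.3164, 0.0863]
ee_rot: [0.118, 1.568, -0.118]
ft_force: [-2.1, -1.9, 5.6]
finger_gap: 0.0125
```

Contact made; release, retreat up and back so that the top view is clear.

{"name": "carry_out", "arguments": {"increments": [[[0,0,0],[0,0,0]],[[0,0,0],[0,0,0]],[[0,0,0],[0,0,0]],[[0,0,0],[0,0,0]],[[-2,0,0],[0,0,0]],[[-6,0,0],[0,0,0]],[[-11,0,0],[0,0,0]],[[-16,0,0],[0,0,0]]], "gripper": 5.5}}

```text
time_s: 22.2
position: [0.5263, 0.3163, 0.2462]
ee_rot: [0.118, 1.57, -0.119]
ft_force: [2.0, 0.1, 0.4]
finger_gap: 0.0549
```

{"name": "carry_out", "arguments": {"increments": [[[0,3,-2],[0,0,0]],[[0,6,-5],[0,0,0]],[[0,9,-9],[0,0,0]],[[0,12,-13],[0,0,0]],[[0,15,-17],[0,0,0]],[[0,18,-20],[0,0,0]],[[0,18,-20],[0,0,0]]]}}

```text
time_s: 22.9
position: [0.3524, 0.5284, 0.2452]
ee_rot: [0.116, 1.57, -0.113]
ft_force: [0.5, -0.9, -0.2]
finger_gap: 0.0549
```

```bash
python3 -c "
from h import *
s=monitor.sense();print(s['time_s'],s['position'],s['ft_force'].round(1))
t=imaging.snapshot('top')[130:265,125:375]
w=imaging.snapshot('scene')[150:330,180:340]
cv2.imwrite('pics/c8.png',np.vstack([cv2.resize(t,(560,302),interpolation=cv2.INTER_CUBIC),cv2.copyMakeBorder(cv2.resize(w,(264,297),interpolation=cv2.INTER_CUBIC),0,0,0,296,cv2.BORDER_CONSTANT)])[...,::-1])"
```

```text
22.9 [0.3524429  0.52844057 0.24518927] [ 0.5 -0.9 -0.2]
```

View pics/c8.png

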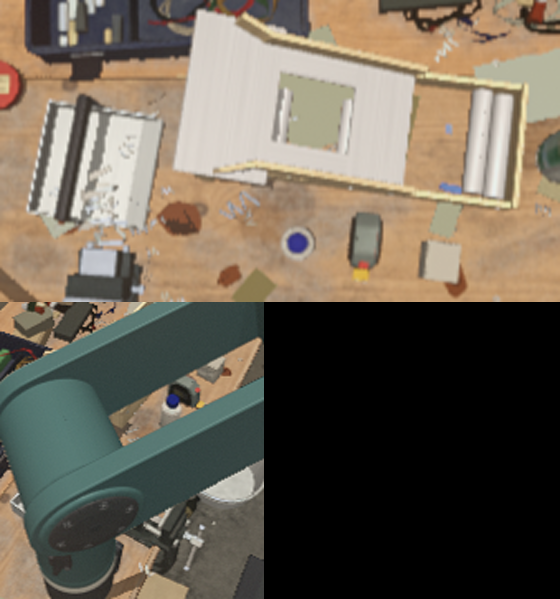

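The top view shows two longs in the low bay at (480,140) and (502,145), and a short at each end of the opening at (283,112) and (347,125). The tray is empty and flat at (95,160), and the tape, carton and bottle are upright.

```bash
python3 -c "
from rig import order
print(order.job_done())"
```

```text
the job is handed in; nothing more can be done
None
```

The sort is done and the job is handed in, at about 23 s of the 69 s allowed; no verdict came back.

- **Clearing the bay:** I lifted the tape measure out of the low bay and stood it upright on the bench between the bottle and the carton.
- **Tray:** A bench vise appeared to overhang the tray's near mouth corner. I slid the tray about 5 cm clear of it, raised just a few millimetres, before lifting it fully.
- **Tipping:** I carried the tray level to the head of the board and tipped it slowly, to about 0.75 rad, with the lip low. The weight on the wrist fell to the tray's own 2.3 N, so it emptied. I then set it back flat on the bench beside the board, about 0.33 m uphill of the board's middle, and backed the arm away.

**Last checks:**
- The final top view shows both long sleeves in the low bay and both shorts under the opening, with the tray empty and flat.
- It also shows the tape measure, carton and bottle upright. Only the edge of the spray can is in that view; it stood upright in the earlier scene picture, and the arm never went near it afterwards.
- The arm blocked the final scene-camera view. The sleeves' resting heights are therefore judged from the top view only.
- The finger opening read 29 mm on the 37 mm tape measure, but it stayed securely held.

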